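# Set the pinned stone figure on its display plinth

## Robot

A 7-joint arm with a two-finger parallel gripper is mounted at the origin on the work surface. World frame = base frame: x ahead of the robot, y to its left, z up, the work surface at z = 0. Lengths are in m, angles in rad, forces in N, time in s.
With the tool pointing down it reaches from about 0.4 to 0.9 m from the base axis. Payload 5.5 kg.
Tool frame: the origin (TCP) lies at the very end of the fingers, on their centre line; the grasp point (between the pads) lies 19 mm behind it; z points along the fingers, y is the line along which they close (so a half turn about z gives the same grasp; the last joint's range is limited). The gripper opens to 92 mm and grips with 3 to 60 N. Pads are 19 mm wide; open, the fingers measure 130 mm over their backs; the gripper's body (75 mm by 190 mm) begins 47 mm behind the grasp point.
Start: joints at [1.393, 0.501, -0.427, 1.55, 0.221, 1.138, -0.21], TCP at [0.277, -0.588, 0.227] pointing down, gripper open.
Joint ranges: [-2.88, 2.88], [-0.31, 2.03], [-1.54, 1.56], [0.2, 2.42], [-1.41, 4.55], [0.19, 2.02], [-2.57, 2.57]. Speed limits (rad/s): [2.57, 2.57, 3.14, 3.14, 3.14, 3.14, 3.14].

## Interface

Orientations are given as a unit quaternion [x, y, z, w].
In Python, from rig import manip gives the robot as it stands.
- The arm moves only by the shell command python3 -m jog 'ROWS' [FORCE]. ROWS is JSON, a list of rows, each an object of numbers: "gripper": the closure, from 0 (fully open) to 1 (shut); "dx", "dy", "dz": the shift along the world's x, y, z in m; "wx", "wy", "wz": the turn, a rotation vector about the world's x, y, z in degrees. A call has 1 to 5 rows; each row shifts and turns the commanded pose from where the row before left it; what a row does not reach is not made up. A row lasts 1/8 s, in which the tool goes at most 62.5 mm and 10.7 degrees, less where a joint would pass 70% of its speed; a pose out of reach is approached as far as the arm can. A call is refused whole if a number of a shift passes 0.0625 or a number of a turn 10.7, either way. A call with a gripper value outside its range is refused whole. The fingers move at their own pace and stop on an object; FORCE is the grip in N (left out, the last holds). Time passes only in rows, so rows that do not move let the fingers close. It gives the time, the measured TCP pose, the force, the opening and the grip force at its end, in the units of the state.
- manip.read_state(): the state, without advancing time (a new reading comes with each control period).
- manip.camera(name): name is "side" or "top" or "wrist"; returns a dict with "pixels" (384x512x3 uint8, blue, green, red), "mtx" (3x3 intrinsics, pixels), "world_from_camera" (4x4, takes a point from camera to world coordinates). Camera axes: x right, y down, z forward; pixel columns grow to the right and rows downward; lengths in m; the calibration is good to about 2 mm. A picture is of the moment at which its call begins. There is no depth.
- manip.sign_off(): hands the job in; it is judged then, once.
Trained networks look in the newest picture that a camera, given by its name, has taken for a name from the list of things; names that differ only in an ending like _2 or _b are one class to them, and where a whole thing is asked for, a point or a joint stands for the part that bears it (a point fixed in the world has none). Each returns a list of dicts, best first, with "conf" (0 to 1); they miss things now and then, are a little off and sometimes report something else, mostly with a low value. They report only what shows in the picture. A call takes as long as a camera call. They do not tell look-alikes from the thing itself.
- manip.masks_of(camera, label): "region" (384x512 bool, what is visible of it) and "location" ([column, row] in pixels, amid what is visible of it).
The state is a dict: "t": time; "joint_positions": joint angles; "qvel": joint speeds; "joint_torque": joint torques, N m; "position": TCP position; "ee_rot": TCP orientation; "ft_force": force on the tool from outside, world axes, zero at the start; "moment": the same for the moment, N m; "grip_width": opening from 0.0 (shut) to 1.0 (fully open); "grasp_force": force on a finger pad.
Only numpy, scipy, OpenCV 4.12 (cv2) and the standard library are available. Lean on these libraries where they do the work, as an engineer would, in place of code of your own. Each camera call takes 0.05 s, during which the arm holds its last target. There are 200 camera calls.

## Task

Lift the small headless stone figure out of its cork block and stand it on the square dark-wood display plinth: lower its pin into the wide hole in the middle until the foot sits flat on the plinth, then let go. Do not drop it, and do not knock over the glass tumbler or the brass bell.

Things in the scene. Friction and masses are not known exactly. Their poses are not given: they have to be found in the camera images.
- figure_center (a point): Grip point of the loose round stone figure (headless, draped, 0.25 kg), on its axis (z up), 56 mm above the underside of its foot (54 mm wide), 42 mm below its top. Waist 35-38 mm across, 36 to 76 mm above the underside; shoulders 39 mm. A 14 mm steel pin, end tapered to 6 mm, sticks 32 mm down below the foot, loose in a 30 mm hole in a fixed cork block 100 x 100 x 45 mm, foot on its top.
- plinth_hole (a point): Centre of the mouth of the blind hole (30 mm wide, 38 mm deep, brass rim) in the top of the fixed square dark-wood plinth, 120 x 120 x 50 mm; z up. Figure seated: figure_center is 56 mm above it. Not the oblong plinth (80 x 140 x 50 mm), whose hole is only 10 mm wide. Block and plinths stand left, middle or right in any order, centres 190 mm or more apart.
- tumbler_center (a point): Centre, half-way up, of a loose glass tumbler (60 mm across, 100 mm high) standing on the desk on the far side of the plinths; z up its axis. Bystander.
- bell_center (a point): Point on the axis of a loose brass hand bell (64 mm across at the foot, 105 mm high), 50 mm above its underside, standing on the desk on the far side of the plinths; z up its axis. Bystander.
Not all that is in view belongs to the job. What is shaped like the part that bears figure_center but green is not meant.

How it is judged:
At the end, for the whole second after the job is handed in: The figure stands at rest on the square plinth, upright within 10 degrees, its axis within 15 mm of the hole's, its pin in the hole and its foot down on the plinth's top within 4 mm (horizontal distance between figure_center and plinth_hole below 0.015 m and z of figure_center in the frame of plinth_hole between 0.05 and 0.06 m and angle between figure_center's own z axis and vertical below 0.175 rad and linear speed of figure below 0.02 m/s); the robot touches nothing.
It fails at once if the figure is dropped (falls faster than 0.8 m/s, about 30 mm, with no finger on it) (linear speed of figure above 0.8 m/s and contact force between the fingers and figure below 0.05 N).
It fails at once if the tumbler is knocked over (tilts more than 35 degrees) (angle between tumbler_center's own z axis and vertical above 0.6 rad).
It fails at once if the bell is knocked over (tilts more than 35 degrees) (angle between bell_center's own z axis and vertical above 0.6 rad).
It also fails if it takes over 51 s, if anything falls off the work surface, if the arm or the gripper's body presses on something with over 40 N, if the wrist force passes 120 N, or if a joint passes its speed limit or range.

## Working session

There is one attempt and no reset: what is moved stays moved. The work goes in short steps, Python scripts to look and compute and a shell command to move; the robot and the scene stay as the last step left them, time stands still between calls to the robot, and variables do not carry over. Pictures are saved under pics/ and viewed, at most 10 in all, crops included, and the job is handed in when it is done.

```bash
mkdir -p pics; cat > h.py <<'E'
from rig import manip
import numpy as np, cv2
L=["figure_center","plinth_hole","tumbler_center","bell_center"]
def ray(c,px):
    M=np.array(c["world_from_camera"]);K=np.array(c["mtx"])
    d=M[:3,:3]@np.linalg.inv(K)@[px[0],px[1],1];return M[:3,3],d/np.linalg.norm(d)
def atz(c,px,z):
    o,d=ray(c,px);return (o+d*(z-o[2])/d[2]).round(4)
def tri(rs):
    A=0;b=0
    for o,d in rs:
        P=np.eye(3)-np.outer(d,d);A=A+P;b=b+P@o
    return np.linalg.solve(A,b).round(4)
def proj(c,p):
    M=np.linalg.inv(np.array(c["world_from_camera"]));q=np.array(c["mtx"])@(M[:3,:3]@p+M[:3,3]);return (q[:2]/q[2]).round(1)
E
python3 - <<'E'
from h import *
s=manip.read_state();print(s["t"],s["position"],s["ee_rot"],s["grip_width"])
im=[]
for n in ["side","top"]:
    c=manip.camera(n);im.append(np.array(c["pixels"]));print(n,np.array(c["world_from_camera"]).round(3).tolist())
    for l in L:
        for m in manip.masks_of(n,l)[:4]:
            r=m["region"];ys,xs=np.where(r);print(l,round(m["conf"],2),np.round(m["location"]),(xs.min(),xs.max(),ys.min(),ys.max()) if len(xs) else 0)
cv2.imwrite("pics/side.png",im[0]);cv2.imwrite("pics/top.png",im[1])
E
```

```text
0.0 [ 0.27696997 -0.58723256  0.22566543] [ 9.75804854e-01  2.18641029e-01 -1.89643335e-04 -9.75156761e-04] 1.0034734254626925
side [[0.991, -0.084, 0.104, 0.519], [-0.133, -0.554, 0.822, -0.942], [-0.012, -0.828, -0.561, 0.684], [0.0, 0.0, 0.0, 1.0]]
figure_center 0.89 [221. 255.] (np.int64(210), np.int64(234), np.int64(227), np.int64(270))
figure_center 0.8 [243. 303.] (np.int64(229), np.int64(254), np.int64(277), np.int64(322))
plinth_hole 0.62 [225. 153.] (np.int64(204), np.int64(246), np.int64(137), np.int64(168))
plinth_hole 0.34 [281. 155.] (np.int64(272), np.int64(287), np.int64(135), np.int64(163))
tumbler_center 0.81 [296. 200.] (np.int64(287), np.int64(308), np.int64(183), np.int64(222))
bell_center 0.5 [283. 156.] (np.int64(272), np.int64(289), np.int64(134), np.int64(164))
top [[0.021, -0.999, 0.027, 0.586], [-1.0, -0.021, 0.021, -0.092], [-0.021, -0.028, -0.999, 0.978], [0.0, 0.0, 0.0, 1.0]]
figure_center 0.72 [348. 229.] (np.int64(334), np.int64(361), np.int64(215), np.int64(238))
figure_center 0.7 [406. 216.] (np.int64(388), np.int64(420), np.int64(205), np.int64(225))
bell_center 0.58 [144. 131.] (np.int64(132), np.int64(158), np.int64(121), np.int64(143))
bell_center 0.48 [272. 137.] (np.int64(259), np.int64(282), np.int64(122), np.int64(149))
```

View pics/side.png

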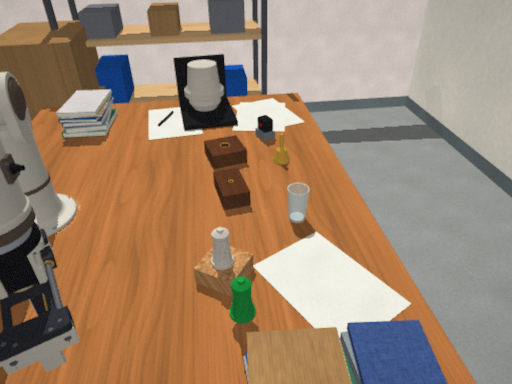

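View pics/top.png

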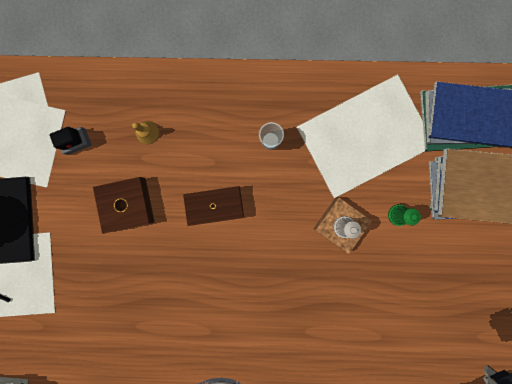

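Figure candidates are the pale one in cork (side 221,255; top 348,229) and the green one on the desk (side 243,303; top 406,216). The pale stone one in the cork block fits. Plinth candidates are the square one with the wide rim (top 120,205; side 225,146) and the oblong one with the tiny hole (top 212,206; side 231,182). The square one fits. The bell is at top 146,131 and the tumbler at top 272,135. Next I'll confirm in a crop and measure roughly.

```bash
python3 - <<'E'
from h import *
s=manip.camera("side");t=manip.camera("top")
S=np.array(s["pixels"]);T=np.array(t["pixels"])
z=lambda I,x,y,w=45:cv2.resize(I[y-w:y+w,x-w:x+w],(400,300) if 0 else (300,300),interpolation=cv2.INTER_CUBIC)
cv2.imwrite("pics/crop.png",np.vstack([np.hstack([z(S,230,270),z(T,360,220)]),np.hstack([z(S,225,150),z(T,120,205)])]))
print("hole z=.05",atz(t,(120.5,205.5),.05),"tri",tri([ray(t,(120.5,205.5)),ray(s,(225,145.5))]))
print("oblong",atz(t,(212.5,206),.05))
# figure: top-end centre seen in both
print("figtop tri",tri([ray(t,(353.5,229.5)),ray(s,(221,229.5))]))
print("cork",[atz(t,p,.045) for p in [(338,198),(314,229),(349,252),(372,219)]])
print("tumbler",atz(t,(272,135),.1)," bell",atz(t,(140,126),.1),"green",atz(t,(412,216),.1),atz(t,(398,214),0))
E
```

```text
hole z=.05 [0.5565 0.2585 0.05  ] tri [0.5582 0.2597 0.0465]
oblong [0.5603 0.0282 0.05  ]
figtop tri [ 0.5189 -0.2988  0.1399]
cork [array([ 0.5868, -0.2828,  0.045 ]), array([ 0.5088, -0.2247,  0.045 ]), array([ 0.4541, -0.3118,  0.045 ]), array([ 0.5367, -0.3673,  0.045 ])]
tumbler [ 0.7317 -0.1146  0.1   ]  bell [0.7475 0.1989 0.1   ] green [ 0.5487 -0.4432  0.1   ] [ 0.5488 -0.4473  0.    ]
```

View pics/crop.png

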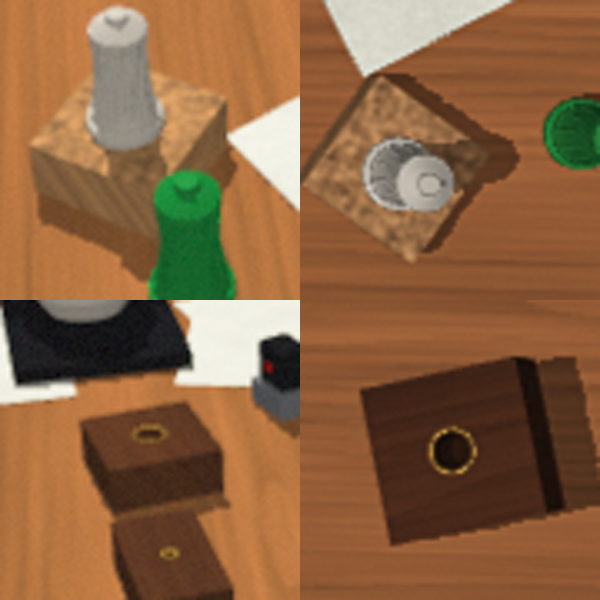

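The crop confirms it: the pale figure sits in the cork block, with the green one apart from it, and the square plinth has the wide brass hole. I'll move above the figure.

```bash
python3 -m jog '[{"dx":0.03,"dy":0.03,"dz":0.01},{"dx":0.03,"dy":0.03,"dz":0.01},{"dx":0.03,"dy":0.04,"dz":0.01},{"dx":0.03,"dy":0.04},{"dx":0.03,"dy":0.04}]'
python3 -m jog '[{"dx":0.03,"dy":0.04},{"dx":0.03,"dy":0.03},{"dx":0.015,"dy":0.02},{"dx":0},{"dx":0}]'
cat > w.py <<'E'
from h import *
import sys
s=manip.read_state();print(s["t"],s["position"],s["ee_rot"])
c=manip.camera("wrist");cv2.imwrite(sys.argv[1],np.array(c["pixels"]));print(np.array(c["world_from_camera"]).round(3).tolist())
for m in manip.masks_of("wrist","figure_center"):
    ys,xs=np.where(m["region"]);print(m["conf"],m["location"],xs.min(),xs.max(),ys.min(),ys.max())
E
python3 w.py pics/w1.png
```

```text
0.6 [ 0.27735785 -0.58786808  0.22674669] [9.75805564e-01 2.18640117e-01 1.55882790e-05 3.54839005e-05]
[[0.427, -0.861, -0.276, 0.354], [-0.904, -0.407, -0.13, -0.553], [-0.0, 0.305, -0.952, 0.384], [0.0, 0.0, 0.0, 1.0]]validation failed for argument at $[0]...
validation failed for argument at $[0]...
```

View pics/w1.png

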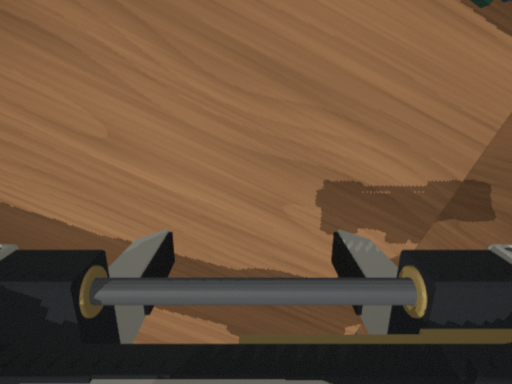

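The moves were refused, and the wrist picture shows only desk between the fingers. The rows probably need every key, including the gripper.

```bash
python3 -m jog '[{"gripper":0,"dx":0.03,"dy":0.03,"dz":0.01,"wx":0,"wy":0,"wz":0},{"gripper":0,"dx":0.03,"dy":0.03,"dz":0.01,"wx":0,"wy":0,"wz":0},{"gripper":0,"dx":0.03,"dy":0.04,"dz":0.01,"wx":0,"wy":0,"wz":0},{"gripper":0,"dx":0.03,"dy":0.04,"dz":0,"wx":0,"wy":0,"wz":0},{"gripper":0,"dx":0.03,"dy":0.04,"dz":0,"wx":0,"wy":0,"wz":0}]'
```

```text
t: 1.32
position: [0.4283, -0.4066, 0.2572]
ee_rot: [0.976, 0.219, 0.0, 0.0]
ft_force: [0.9, -0.9, 0.2]
grip_width: 0.997
grasp_force: 0.0
```

```bash
python3 -m jog '[{"gripper":0,"dx":0.03,"dy":0.036,"dz":0,"wx":0,"wy":0,"wz":0},{"gripper":0,"dx":0.02,"dy":0.024,"dz":0,"wx":0,"wy":0,"wz":0},{"gripper":0,"dx":0,"dy":0,"dz":0,"wx":0,"wy":0,"wz":0}]'
python3 w.py pics/w2.png
```

```text
t: 1.7
position: [0.4798, -0.3445, 0.2572]
ee_rot: [0.975, 0.222, 0.001, -0.0]
ft_force: [-0.5, 0.1, -0.2]
grip_width: 1.007
grasp_force: 0.0
1.7 [ 0.47975166 -0.34450002  0.25717376] [ 9.75141532e-01  2.21581233e-01  8.29078771e-04 -2.48991044e-04]
[[0.433, -0.859, -0.274, 0.556], [-0.901, -0.413, -0.131, -0.309], [-0.001, 0.304, -0.953, 0.415], [0.0, 0.0, 0.0, 1.0]]
0.97 [227.3, 126.7] 203 252 99 150
0.76 [316.0, 42.5] 265 374 14 73
```

View pics/w2.png

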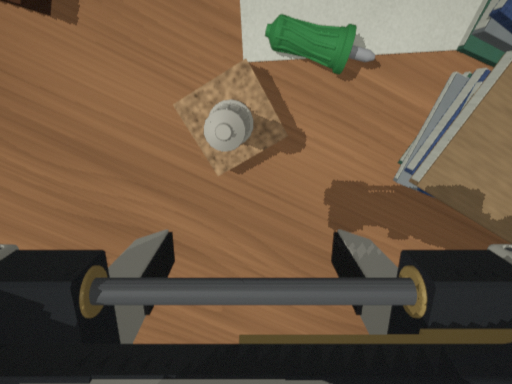

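The wrist picture shows the pale figure in the cork at about (227,127). The green one now lies on its side at (316,42), though it was standing before. Something in the scene changed, so I'll look again before acting.

```bash
python3 - <<'E'
from h import *
s=manip.camera("side");S=np.array(s["pixels"])
t=manip.camera("top");T=np.array(t["pixels"]);w=manip.camera("wrist")
cv2.imwrite("pics/both2.png",np.hstack([cv2.resize(S[100:340,100:420],(400,300)),cv2.resize(T[90:330,120:440],(400,300))]))
for n in["side","top"]:
    for m in manip.masks_of(n,"figure_center"):
        ys,xs=np.where(m["region"]);print(n,m["conf"],m["location"],xs.min(),xs.max(),ys.min(),ys.max())
print("top knob, wrist+side",tri([ray(w,(223,131)),ray(s,(221,229.5))]), "wrist+top",tri([ray(w,(223,131)),ray(t,(353.5,229.5))]))
print("at .143",atz(w,(225,130),.143),"foot at .045",atz(w,(234,119),.045),atz(w,(316,42),.02))
print("cork corners",[atz(w,p,.045) for p in [(247,62),(174,107),(220,175),(285,132)]])
E
```

```text
side 0.79 [220.1, 254.3] 211 233 227 270
side 0.57 [284.2, 279.9] 267 299 259 299
top 0.94 [347.5, 229.1] 334 361 216 238
top 0.72 [367.0, 172.6] 339 390 161 184
top knob, wrist+side [ 0.5176 -0.3042  0.145 ] wrist+top [ 0.5143 -0.3026  0.126 ]
at .143 [ 0.5161 -0.305   0.143 ] foot at .045 [ 0.5191 -0.306   0.045 ] [ 0.6384 -0.3566  0.02  ]
cork corners [array([ 0.5822, -0.2938,  0.045 ]), array([ 0.5018, -0.2368,  0.045 ]), array([ 0.4493, -0.318 ,  0.045 ]), array([ 0.5313, -0.3675,  0.045 ])]
```

View pics/both2.png

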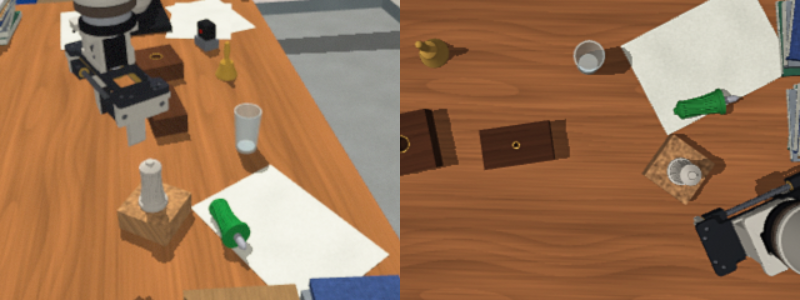

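The green figure now lies on the paper at about (0.64, −0.36), roughly 0.13 m from the goal. It's low and out of the way, and the contact forces stayed near zero. The pale figure is unchanged at about (0.517, −0.304). I'll go above it.

```bash
python3 -m jog '[{"gripper":0,"dx":0.018,"dy":0.02,"dz":0,"wx":0,"wy":0,"wz":0},{"gripper":0,"dx":0.019,"dy":0.02,"dz":0,"wx":0,"wy":0,"wz":0},{"gripper":0,"dx":0,"dy":0,"dz":0,"wx":0,"wy":0,"wz":0}]'
python3 w.py pics/w3.png
```

```text
t: 2.42
position: [0.5157, -0.3059, 0.2569]
ee_rot: [0.975, 0.22, 0.001, -0.0]
ft_force: [0.2, 0.4, 0.0]
grip_width: 1.003
grasp_force: 0.0
2.425 [ 0.5157324  -0.3058646   0.25690187] [ 9.75449075e-01  2.20223608e-01  6.94620534e-04 -4.27046762e-04]
[[0.43, -0.86, -0.275, 0.592], [-0.903, -0.41, -0.13, -0.271], [-0.001, 0.304, -0.953, 0.414], [0.0, 0.0, 0.0, 1.0]]
0.9 [243.2, 173.4] 226 268 142 199
0.89 [331.9, 71.3] 283 391 48 101
```

View pics/w3.png

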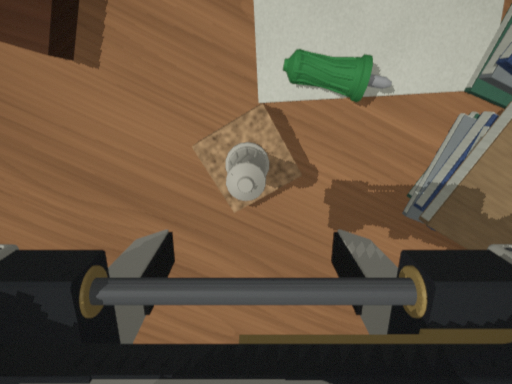

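The figure's knob is at (246,184), nearly on the fingers' mid-column of 253. Next I'll triangulate it from the two wrist views.

```bash
python3 - <<'E'
from h import *
from scipy.spatial.transform import Rotation as R
w=manip.camera("wrist");s=manip.camera("side")
w1=dict(mtx=w["mtx"],world_from_camera=[[0.433,-0.859,-0.274,0.556],[-0.901,-0.413,-0.131,-0.309],[-0.001,0.304,-0.953,0.415],[0,0,0,1]])
print(np.array(w["world_from_camera"]).round(4).tolist()[:3])
print("knob",tri([ray(w,(246,184)),ray(w1,(223,131))]),tri([ray(w,(246,184)),ray(s,(221,229.5))]),atz(w,(246,184),.143),"foot",atz(w,(248,163),.045))
st=manip.read_state();p=st["position"];M=R.from_quat(st["ee_rot"]).as_matrix();print("tcp px",proj(w,p),"closing dir",M[:,1].round(3))
for z in(.145,.1,.05):print(z,proj(w,[p[0],p[1],z]))
E
```

```text
[[0.427, -0.8608, -0.2768, 0.5901], [-0.9043, -0.4066, -0.1303, -0.2738], [-0.0004, 0.306, -0.952, 0.414]]
knob [ 0.5215 -0.2992  0.1627] [ 0.5186 -0.3019  0.1432] [ 0.5166 -0.3016  0.143 ] foot [ 0.5156 -0.3025  0.045 ]
tcp px [251.7 249. ] closing dir [ 0.425 -0.905  0.   ]
0.145 [252.1 191.2]
0.1 [252.1 178.5]
0.05 [252.2 167.9]
```

```bash
python3 -m jog '[{"gripper":0,"dx":0.001,"dy":0.002,"dz":-0.04,"wx":0,"wy":0,"wz":0},{"gripper":0,"dx":0,"dy":0,"dz":-0.05,"wx":0,"wy":0,"wz":0},{"gripper":0,"dx":0,"dy":0,"dz":-0.05,"wx":0,"wy":0,"wz":0},{"gripper":0,"dx":0,"dy":0,"dz":-0.033,"wx":0,"wy":0,"wz":0},{"gripper":0,"dx":0,"dy":0,"dz":0,"wx":0,"wy":0,"wz":0}]' 20
python3 - <<'E'
from h import *
for n in ["side","wrist"]:
    c=manip.camera(n)
    for m in manip.masks_of(n,"figure_center"):
        ys,xs=np.where(m["region"]);print(n,m["conf"],m["location"],xs.min(),xs.max(),ys.min(),ys.max())
E
```

```text
t: 3.25
position: [0.5123, -0.3059, 0.081]
ee_rot: [0.976, 0.218, -0.002, -0.002]
ft_force: [0.0, -1.2, 0.6]
grip_width: 1.001
grasp_force: 0.0
side 0.92 [286.4, 280.1] 270 303 258 298
side 0.61 [213.9, 263.8] 211 227 228 269
wrist 0.9 [407.3, 52.2] 305 505 6 104
```

```bash
python3 -m jog '[{"gripper":0,"dx":0.003,"dy":0.002,"dz":0.002,"wx":0,"wy":0,"wz":0},{"gripper":0,"dx":0,"dy":0,"dz":0,"wx":0,"wy":0,"wz":0}]'
python3 -c "
from rig import manip
print(manip.read_state()['position'])"
python3 -m jog '[{"gripper":0.6,"dx":0,"dy":0,"dz":0,"wx":0,"wy":0,"wz":0},{"gripper":0.8,"dx":0,"dy":0,"dz":0,"wx":0,"wy":0,"wz":0},{"gripper":0.8,"dx":0,"dy":0,"dz":0,"wx":0,"wy":0,"wz":0},{"gripper":0.8,"dx":0,"dy":0,"dz":0,"wx":0,"wy":0,"wz":0},{"gripper":0.8,"dx":0,"dy":0,"dz":0,"wx":0,"wy":0,"wz":0}]' 20
```

```text
t: 3.7
position: [0.5196, -0.3039, 0.0872]
ee_rot: [0.976, 0.219, 0.001, 0.001]
ft_force: [-0.1, -0.1, 0.2]
grip_width: 0.996
grasp_force: 0.0
[ 0.51957078 -0.30389791  0.08715737]
t: 4.32
position: [0.5183, -0.3036, 0.0856]
ee_rot: [0.976, 0.219, -0.0, -0.0]
ft_force: [0.0, 1.5, 0.3]
grip_width: 0.507
grasp_force: 0.6
```

```bash
python3 -m jog '[{"gripper":0.8,"dx":0,"dy":0,"dz":0,"wx":0,"wy":0,"wz":0},{"gripper":0.8,"dx":0,"dy":0,"dz":0,"wx":0,"wy":0,"wz":0},{"gripper":0.8,"dx":0,"dy":0,"dz":0,"wx":0,"wy":0,"wz":0},{"gripper":0.8,"dx":0,"dy":0,"dz":0,"wx":0,"wy":0,"wz":0}]' 20
```

```text
t: 4.82
position: [0.5183, -0.3039, 0.0855]
ee_rot: [0.976, 0.219, -0.0, -0.0]
ft_force: [0.4, 0.6, -1.8]
grip_width: 0.41
grasp_force: 20.0
```

Gripped, at 37.7 mm and 20 N, which matches the waist. Now I'll lift.

```bash
python3 -m jog '[{"gripper":0.8,"dx":0,"dy":0,"dz":0.01,"wx":0,"wy":0,"wz":0},{"gripper":0.8,"dx":0,"dy":0,"dz":0.02,"wx":0,"wy":0,"wz":0},{"gripper":0.8,"dx":0,"dy":0,"dz":0.03,"wx":0,"wy":0,"wz":0},{"gripper":0.8,"dx":0,"dy":0,"dz":0.03,"wx":0,"wy":0,"wz":0},{"gripper":0.8,"dx":0,"dy":0,"dz":0.01,"wx":0,"wy":0,"wz":0}]' 25
python3 -m jog '[{"gripper":0.8,"dx":0.005,"dy":0.03,"dz":0,"wx":0,"wy":0,"wz":0},{"gripper":0.8,"dx":0.005,"dy":0.04,"dz":0,"wx":0,"wy":0,"wz":0},{"gripper":0.8,"dx":0.005,"dy":0.045,"dz":0,"wx":0,"wy":0,"wz":0},{"gripper":0.8,"dx":0.005,"dy":0.045,"dz":0,"wx":0,"wy":0,"wz":0},{"gripper":0.8,"dx":0.005,"dy":0.045,"dz":0,"wx":0,"wy":0,"wz":0}]'
```

```text
t: 5.45
position: [0.52, -0.3047, 0.1892]
ee_rot: [0.976, 0.219, 0.002, 0.002]
ft_force: [0.0, -0.1, -4.0]
grip_width: 0.408
grasp_force: 24.9
t: 6.08
position: [0.5431, -0.0976, 0.1857]
ee_rot: [0.976, 0.218, -0.0, 0.0]
ft_force: [-0.2, -0.3, -2.2]
grip_width: 0.41
grasp_force: 24.9
```

```bash
python3 -m jog '[{"gripper":0.8,"dx":0,"dy":0.045,"dz":0,"wx":0,"wy":0,"wz":0},{"gripper":0.8,"dx":0,"dy":0.045,"dz":0,"wx":0,"wy":0,"wz":0},{"gripper":0.8,"dx":0,"dy":0.045,"dz":0,"wx":0,"wy":0,"wz":0},{"gripper":0.8,"dx":0,"dy":0.045,"dz":0,"wx":0,"wy":0,"wz":0},{"gripper":0.8,"dx":0,"dy":0.035,"dz":0,"wx":0,"wy":0,"wz":0}]'
python3 -m jog '[{"gripper":0.8,"dx":-0.04,"dy":0.03,"dz":0,"wx":0,"wy":0,"wz":0},{"gripper":0.8,"dx":-0.02,"dy":0.02,"dz":0,"wx":0,"wy":0,"wz":0},{"gripper":0.8,"dx":0,"dy":0,"dz":0,"wx":0,"wy":0,"wz":0},{"gripper":0.8,"dx":0,"dy":0,"dz":0,"wx":0,"wy":0,"wz":0}]'
python3 - <<'E'
from h import *
w=manip.camera("wrist");s=manip.camera("side")
for n in ["wrist","side"]:
  for l in ["plinth_hole","figure_center"]:
    for m in manip.masks_of(n,l)[:3]:
        ys,xs=np.where(m["region"]);print(n,l,round(m["conf"],2),m["location"],xs.min(),xs.max(),ys.min(),ys.max())
print(proj(w,[.5575,.259,.05]))
W=np.array(w["pixels"]);S=np.array(s["pixels"])
cv2.imwrite("pics/w4.png",np.hstack([cv2.resize(W,(480,360)),cv2.resize(S[80:260,140:300],(320,360))]))
np.savez("w4.npz",p=W,m=w["mtx"],T=w["world_from_camera"])
E
```

```text
t: 6.7
position: [0.5429, 0.1183, 0.1858]
ee_rot: [0.976, 0.219, 0.0, -0.0]
ft_force: [-0.5, 0.9, -2.5]
grip_width: 0.41
grasp_force: 24.9
t: 7.2
position: [0.4839, 0.1654, 0.1858]
ee_rot: [0.976, 0.218, 0.0, 0.0]
ft_force: [0.1, -0.5, -2.3]
grip_width: 0.411
grasp_force: 25.0
wrist plinth_hole 0.83 [195.6, 66.5] 122 271 0 147
wrist figure_center 0.8 [249.4, 242.9] 208 293 181 331
side plinth_hole 0.7 [226.7, 153.7] 204 245 136 168
side figure_center 0.87 [286.3, 278.2] 269 303 258 298
side figure_center 0.56 [199.1, 133.1] 193 209 108 141
[192.1  69.1]
```

View pics/w4.png

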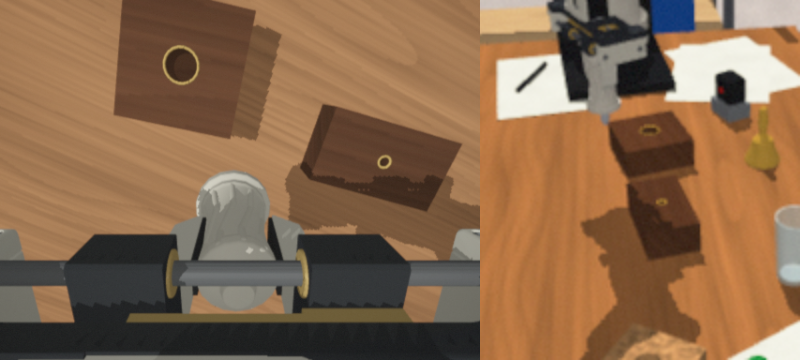

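The wrist sees the hole at (193,69), and projecting my estimate gives (192.1,69.1), so they agree. The figure hangs upright between the fingers. Now I'll check how far its axis sits from the TCP.

```bash
python3 - <<'E'
from h import *
w=manip.camera("wrist");p=np.array(manip.read_state()["position"]);print(p)
ms=[m for m in manip.masks_of("wrist","figure_center")];r=ms[0]["region"]
ys,xs=np.where(r);print(xs.min(),xs.max(),ys.min(),[ (y,np.where(r[y])[0].min(),np.where(r[y])[0].max()) for y in range(182,250,10)])
th=np.linspace(0,2*np.pi,60);zf=p[2]-.0405
for off in(-.004,0,.004):
  c=p[:2]+off*np.array([.905,.425])
  P=np.array([proj(w,[c[0]+.027*np.cos(a),c[1]+.027*np.sin(a),zf+.003]) for a in th]);print(off,P.min(0),P.max(0))
print(atz(w,(193,69.3),.05))
E
```

```text
[0.48366252 0.16568741 0.18563065]
209 294 180 [(182, np.int64(238), np.int64(259)), (192, np.int64(220), np.int64(276)), (202, np.int64(213), np.int64(283)), (212, np.int64(210), np.int64(286)), (222, np.int64(209), np.int64(287)), (232, np.int64(220), np.int64(284)), (242, np.int64(219), np.int64(281))]
-0.004 [212.3 190.6] [289.5 261.5]
0 [212.1 184.9] [289.7 256.6]
0.004 [211.9 179.1] [289.9 251.7]
[0.5576 0.2583 0.05  ]
```

```bash
python3 -m jog '[{"gripper":0.8,"dx":0.024,"dy":0.03,"dz":0,"wx":0,"wy":0,"wz":0},{"gripper":0.8,"dx":0.024,"dy":0.03,"dz":0,"wx":0,"wy":0,"wz":0},{"gripper":0.8,"dx":0.024,"dy":0.03,"dz":-0.02,"wx":0,"wy":0,"wz":0},{"gripper":0.8,"dx":0,"dy":0,"dz":-0.02,"wx":0,"wy":0,"wz":0},{"gripper":0.8,"dx":0,"dy":0,"dz":0,"wx":0,"wy":0,"wz":0}]'
python3 - <<'E'
from h import *
s=manip.camera("side");w=manip.camera("wrist");p=np.array(manip.read_state()["position"]);print(p)
S=np.array(s["pixels"]);W=np.array(w["pixels"])
print("hole side",proj(s,[.5575,.2585,.05]),"pin tip expected",proj(s,[*(p[:2]+[.002,.003]),p[2]-.0725]))
for m in manip.masks_of("side","figure_center")[:2]:
    ys,xs=np.where(m["region"]);print(m["conf"],m["location"],xs.min(),xs.max(),ys.min(),ys.max())
cv2.imwrite("pics/s5.png",np.hstack([cv2.resize(S[90:180,185:265],(400,450),interpolation=cv2.INTER_CUBIC),cv2.resize(W[:,100:440],(398,450))]))
E
```

```text
t: 8.22
position: [0.5533, 0.2547, 0.1432]
ee_rot: [0.976, 0.219, -0.003, 0.001]
ft_force: [-0.2, -0.5, -3.1]
grip_width: 0.41
grasp_force: 25.0
[0.55488212 0.25501393 0.14553009]
hole side [224.2 144.8] pin tip expected [223.6 138.9]
0.95 [287.8, 277.6] 269 303 258 298
0.5 [218.0, 125.9] 215 229 108 139
```

View pics/s5.png

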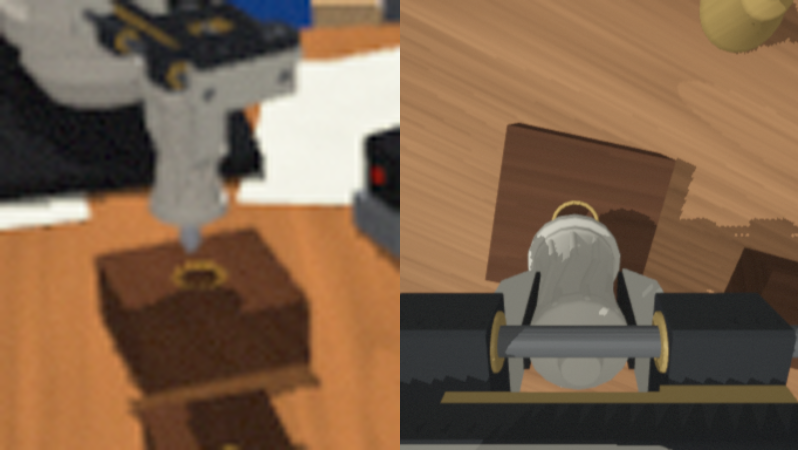

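The pin tip is at side px (223.4,139.6) and the hole is at (225,145). They line up to within about 3 mm, so I'll nudge +x by 2 mm and lower.

```bash
python3 -m jog '[{"gripper":0.8,"dx":0.002,"dy":0,"dz":-0.01,"wx":0,"wy":0,"wz":0},{"gripper":0.8,"dx":0,"dy":0,"dz":-0.01,"wx":0,"wy":0,"wz":0},{"gripper":0.8,"dx":0,"dy":0,"dz":-0.01,"wx":0,"wy":0,"wz":0},{"gripper":0.8,"dx":0,"dy":0,"dz":-0.01,"wx":0,"wy":0,"wz":0},{"gripper":0.8,"dx":0,"dy":0,"dz":0,"wx":0,"wy":0,"wz":0}]'
python3 -m jog '[{"gripper":0.8,"dx":0,"dy":0,"dz":-0.005,"wx":0,"wy":0,"wz":0},{"gripper":0.8,"dx":0,"dy":0,"dz":-0.004,"wx":0,"wy":0,"wz":0},{"gripper":0.8,"dx":0,"dy":0,"dz":0,"wx":0,"wy":0,"wz":0}]'
```

```text
t: 9.0
position: [0.5565, 0.2557, 0.1044]
ee_rot: [0.976, 0.219, -0.001, 0.0]
ft_force: [0.2, 0.2, -2.7]
grip_width: 0.409
grasp_force: 25.0
t: 9.38
position: [0.5572, 0.256, 0.0964]
ee_rot: [0.976, 0.219, -0.0, 0.0]
ft_force: [0.1, -0.6, -2.5]
grip_width: 0.407
grasp_force: 25.0
```

No contact yet. I'll lower in 2 mm steps until the force rises.

```bash
python3 -m jog '[{"gripper":0.8,"dx":0,"dy":0,"dz":-0.002,"wx":0,"wy":0,"wz":0},{"gripper":0.8,"dx":0,"dy":0,"dz":-0.002,"wx":0,"wy":0,"wz":0},{"gripper":0.8,"dx":0,"dy":0,"dz":0,"wx":0,"wy":0,"wz":0}]'
python3 -m jog '[{"gripper":0.8,"dx":0,"dy":0,"dz":-0.002,"wx":0,"wy":0,"wz":0},{"gripper":0.8,"dx":0,"dy":0,"dz":0,"wx":0,"wy":0,"wz":0}]'
```

```text
t: 9.75
position: [0.5573, 0.256, 0.0926]
ee_rot: [0.976, 0.219, -0.0, 0.0]
ft_force: [-0.1, -0.5, -3.2]
grip_width: 0.41
grasp_force: 25.0
t: 10.0
position: [0.5574, 0.2562, 0.0907]
ee_rot: [0.976, 0.219, 0.0, -0.0]
ft_force: [-0.6, -0.3, -1.9]
grip_width: 0.406
grasp_force: 25.0
```

```bash
python3 -m jog '[{"gripper":0.8,"dx":0,"dy":0,"dz":-0.001,"wx":0,"wy":0,"wz":0},{"gripper":0.8,"dx":0,"dy":0,"dz":0,"wx":0,"wy":0,"wz":0}]'
python3 -m jog '[{"gripper":0.8,"dx":0,"dy":0,"dz":-0.001,"wx":0,"wy":0,"wz":0},{"gripper":0.8,"dx":0,"dy":0,"dz":0,"wx":0,"wy":0,"wz":0}]'
```

```text
t: 10.25
position: [0.5577, 0.2565, 0.0904]
ee_rot: [0.976, 0.219, 0.0, -0.0]
ft_force: [0.0, 0.9, 3.2]
grip_width: 0.408
grasp_force: 25.0
t: 10.5
position: [0.5584, 0.2569, 0.0903]
ee_rot: [0.976, 0.219, 0.001, -0.0]
ft_force: [-2.0, -1.3, 7.8]
grip_width: 0.41
grasp_force: 25.0
```

The foot is down: the force changed from −2.5 to +7.8 N at the expected TCP height of 0.0905. I'll release.

```bash
python3 -m jog '[{"gripper":0.55,"dx":0,"dy":0,"dz":0.001,"wx":0,"wy":0,"wz":0},{"gripper":0.4,"dx":0,"dy":0,"dz":0,"wx":0,"wy":0,"wz":0},{"gripper":0.2,"dx":0,"dy":0,"dz":0,"wx":0,"wy":0,"wz":0},{"gripper":0,"dx":0,"dy":0,"dz":0,"wx":0,"wy":0,"wz":0},{"gripper":0,"dx":0,"dy":0,"dz":0,"wx":0,"wy":0,"wz":0}]' 10
python3 -m jog '[{"gripper":0,"dx":0,"dy":0,"dz":0,"wx":0,"wy":0,"wz":0},{"gripper":0,"dx":0,"dy":0,"dz":0,"wx":0,"wy":0,"wz":0},{"gripper":0,"dx":0,"dy":0,"dz":0,"wx":0,"wy":0,"wz":0},{"gripper":0,"dx":0,"dy":0,"dz":0,"wx":0,"wy":0,"wz":0},{"gripper":0,"dx":0,"dy":0,"dz":0,"wx":0,"wy":0,"wz":0}]'
```

```text
t: 11.12
position: [0.5573, 0.2561, 0.0896]
ee_rot: [0.976, 0.219, -0.0, 0.0]
ft_force: [0.3, 0.1, 0.3]
grip_width: 0.836
grasp_force: 0.0
t: 11.75
position: [0.5574, 0.2561, 0.0897]
ee_rot: [0.976, 0.219, 0.0, 0.0]
ft_force: [0.9, -0.6, 0.6]
grip_width: 1.003
grasp_force: 0.0
```

```bash
python3 -m jog '[{"gripper":0,"dx":0,"dy":0,"dz":0.02,"wx":0,"wy":0,"wz":0},{"gripper":0,"dx":0,"dy":0,"dz":0.03,"wx":0,"wy":0,"wz":0},{"gripper":0,"dx":0,"dy":0,"dz":0.05,"wx":0,"wy":0,"wz":0},{"gripper":0,"dx":0,"dy":0,"dz":0.05,"wx":0,"wy":0,"wz":0},{"gripper":0,"dx":0,"dy":0,"dz":0,"wx":0,"wy":0,"wz":0}]'
python3 -m jog '[{"gripper":0,"dx":-0.03,"dy":-0.02,"dz":0.02,"wx":0,"wy":0,"wz":0},{"gripper":0,"dx":-0.04,"dy":-0.03,"dz":0,"wx":0,"wy":0,"wz":0},{"gripper":0,"dx":-0.03,"dy":-0.03,"dz":0,"wx":0,"wy":0,"wz":0},{"gripper":0,"dx":0,"dy":0,"dz":0,"wx":0,"wy":0,"wz":0}]'
python3 - <<'E'
from h import *
s=manip.camera("side");w=manip.camera("wrist");S=np.array(s["pixels"]);W=np.array(w["pixels"])
for n in["side","wrist"]:
  for m in manip.masks_of(n,"figure_center")[:2]:
    ys,xs=np.where(m["region"]);print(n,m["conf"],m["location"],xs.min(),xs.max(),ys.min(),ys.max())
print("expected top/foot side",proj(s,[.5575,.2585,.148]),proj(s,[.5575,.2585,.05]),"wrist",proj(w,[.5575,.2585,.148]),proj(w,[.5575,.2585,.05]))
cv2.imwrite("pics/end.png",np.hstack([cv2.resize(S[90:240,170:320],(400,400),interpolation=cv2.INTER_CUBIC),cv2.resize(W,(400,300))[:, :] if 0 else cv2.resize(W[:,:384],(400,400))]))
E
```

```text
t: 12.38
position: [0.56, 0.2585, 0.2463]
ee_rot: [0.976, 0.219, 0.005, -0.001]
ft_force: [-1.0, -0.2, 0.1]
grip_width: 1.004
grasp_force: 0.0
t: 12.88
position: [0.4553, 0.1734, 0.2596]
ee_rot: [0.976, 0.218, -0.001, 0.002]
ft_force: [0.4, 0.2, -0.1]
grip_width: 0.998
grasp_force: 0.0
side 0.8 [288.2, 279.6] 269 303 258 298
side 0.58 [221.3, 137.1] 217 232 119 148
wrist 0.74 [216.2, 50.6] 190 245 17 79
expected top/foot side [222.5 118.8] [224.2 144.8] wrist [210.4  39.8] [222.   55.3]
```

View pics/end.png

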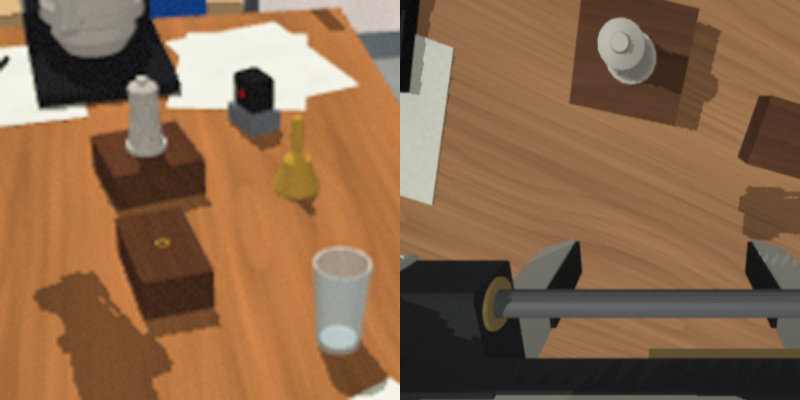

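The figure stands upright in the square plinth, with its top at side px (223,119) against an expected (222.5,118.8). The bell and tumbler are still standing and the arm is clear.

```bash
python3 -c "
from rig import manip
print(manip.sign_off())"
```

```text
the job is handed in; nothing more can be done
None
```

I stood the stone figure upright on the square plinth with its pin in the hole and its foot down, let go, backed the arm clear and handed the job in at about 13 s; the bell and tumbler still stand, but the green look-alike toppled onto the paper during my first approach, cause unknown, with no contact force showing in the readings.

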